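# Bypass door of the toy goods shed: slide it behind its neighbour and bolt the pair

## Robot

A 7-joint arm with a two-finger parallel gripper is mounted at the origin on the work surface. World frame = base frame: x ahead of the robot, y to its left, z up, the work surface at z = 0. Lengths are in mm, angles in rad, forces in N, time in s.
With the tool pointing down it reaches from about 400 to 925 mm from the base axis. Payload 5.6 kg.
Tool frame: the origin (TCP) lies midway between the tips of the shut fingers; the grasp point (between the pads) lies manip.tcp_to_grasp behind it (manip.tcp_to_grasp is the distance from the TCP to the grasp point, in mm); z points along the fingers, y is the line along which they close (so a half turn about z gives the same grasp; the last joint's range is limited). The gripper opens to 85 mm and grips with 20 to 120 N. Pads are 22 mm wide; open, the fingers measure 114 mm over their backs; the gripper's body (76 mm by 85 mm) begins 54 mm behind the grasp point. The pads swing forward as they close: fully open they stand 13 mm farther back than shut.
Start: joints at [1.131, 0.468, -0.012, 1.603, 0.006, 1.071, -0.056], TCP at [251.165, -599.521, 203.99] pointing down, gripper open.
Joint ranges: [-2.53, 2.53], [-0.31, 2.02], [-1.57, 1.55], [0.28, 2.44], [-1.29, 4.43], [0.15, 1.84], [-2.92, 2.92]. Speed limits (rad/s): [2.57, 2.57, 3.14, 3.14, 3.14, 3.14, 3.14].

## Interface

Orientations are given as a rotation vector (axis times angle).
In Python, from plant import monitor, cams, job, manip gives the robot as it stands. The module is installed in compiled form; this text tells all that it offers.
- The arm moves only by the shell command python3 -m jog 'ROWS' [FORCE]. ROWS is JSON, a list that holds one entry, the list of rows, each a list of 7 numbers: the shift along the tool's x, y, z each as a share of 0.1 m, from -1 to 1, then the turn, a rotation vector about the tool's x, y, z each as a share of 30 degrees, from -1 to 1, then the opening, from 0 (shut) to 1 (fully open). In form: [[[tx, ty, tz, wx, wy, wz, claw], ...]]. A call has 1 to 8 rows; each row is the pose to reach, as a shift and turn from the pose commanded when the call began, along the tool's axes at that moment; what a row does not reach only later rows make up. A row lasts 1/10 s, in which the tool goes at most 50 mm and 8.59 degrees, less where a joint would pass 70% of its speed; a pose out of reach is approached as far as the arm can. A call with a number of a shift or a turn outside -1 to 1 is refused whole. A call with a gripper value outside its range is refused whole. The fingers move at their own pace and stop on an object; FORCE is the grip in N (left out, the last holds). Time passes only in rows, so rows that repeat a pose let the fingers close. It gives the time, the measured TCP pose, the force, the opening and the grip force at its end, in the units of the state.
- monitor.get_obs(): the state, without advancing time (a new reading comes with each control period).
- cams.read_camera(name): name is "side" or "top" or "wrist"; returns (picture, depth): 384x512x3 uint8, blue, green, red; 384x512 float32, mm along the optical axis (not along the pixel's ray), 0 where there is no reading.
- cams.camera_params(name): a dict with "fx", "fy", "cx", "cy" (pixels), "eye" and "attitude" of the camera in the world. Camera axes: x right, y up, looking along -z (the intrinsics and any distortion apply to the point x, -y, -z); pixel columns grow to the right and rows downward; lengths in mm; the calibration is good to about 2 mm. The wrist camera is an equidistant fisheye: a pixel r from the principal point sees the ray r / f radians off the axis. A picture is of the moment at which its call begins: read the wrist's pose just before it. camera_params takes no time and is no camera call; for the wrist camera it gives the pose at the moment of the call.
- job.sign_off(): hands the job in; it is judged then, once.
The state is a dict: "time_s": time; "joint_pos": joint angles; "joint_vel": joint speeds; "tau": joint torques, N m; "eef_pos": TCP position; "orientation": TCP orientation; "ft_force": force on the tool from outside, world axes, zero at the start; "ft_torque": the same for the moment, N m; "opening": finger opening in mm; "grasp_force": force on a finger pad.
Only numpy, scipy, OpenCV 4.12 (cv2) and the standard library are available. Lean on these libraries where they do the work, as an engineer would, in place of code of your own. Each camera call takes 0.05 s, during which the arm holds its last target. There are 200 camera calls.

## Task

Open the toy goods shed for loading: slide the red door behind its white neighbour until you feel it come up against the neighbour's brass tongue, without shoving the white door along. Then take the orange-headed rod from its green stand and drop it down through the red door's eye and the tongue, head fully down, so that the two doors are bolted together; leave the other toys alone.

Things in the scene. Friction and masses are not known exactly. Their poses are not given: they have to be found in the camera images.
- shed: Fixed toy goods shed 160 x 380 mm, flat roof 86 mm high; origin under its middle; +y is the way the red door slides to go behind its neighbour, +x points out of its front, z up. Two doors 150 wide, 86 high, 10 thick, tops 100 mm above the table, run along y in parallel tracks 45 (red, inner) and 58 mm (white, outer) in +x from the origin.
- rear_tab (a point): Pull tab of the red door: upright yellow post 16 (x) x 18 (y) mm on the trailing end of its top edge, rising to 174 mm above the table. This point is on its centre line, 19 mm below its top. Nothing stands beside the tab within 30 mm above a height of 128 mm. Axes as the shed. The door weighs 0.15-0.3 kg.
- rear_door (a joint): Travel of the red door in m: 0 closed, growing in +y. About 2.5 N of friction. It stops where the brass tongue of the white door meets the black block under the yellow tab; there the holes line up within 1 mm. Pressing on harder shoves the white door.
- rear_eye (a point): Centre of the upper mouth of the red door's eye, a 13.5 mm lightly chamfered hole in a plywood plate 8 mm thick, top 126 mm above the table; 41 mm in +y and 22 mm in -x from the tab's centre line. A second plate with an equal hole lies 30 mm lower. The tongue (8 mm thick, 13.5 mm hole, top 14 mm below this point) enters between the plates from +y. Axes as the shed.
- neighbour_tab (a point): Point on the blue tab (10 x 18 x 60 mm) at the +y end of the white door, 141 mm above the table. Axes as the shed. The white door slides if pushed with over about 15 N but is to stay put (10 mm is too far). The hole of its brass tongue lies 112 mm in -y from here, give or take 10 mm: the setting differs each time and is not told, only felt.
- rod_head (a point): Centre of the orange head (22 mm across, 40 mm tall cylinder) of the locking rod; z along the rod, upwards. Below the head the wooden rod is 10 mm across and 58 mm long with a tapered foot. 35-70 g. It stands upright, loose, in a through hole of the green stand (60 x 60 x 50 mm high, fixed), the underside of the head 58 mm above the table.
- rod: The locking rod; origin at the centre of its foot (78 mm below the head's centre), z up along it.
- engine: Bystander: battered blue wooden engine, 46 x 110 x 77 mm, on the track beyond the shed; origin under its middle.
- hopper: Bystander: open black hopper wagon, 52 x 100 x 58 mm, with a yellow ball in it, on the same track; origin under its middle.
- log: Bystander: green wooden log load 75 mm long, 28 mm thick; origin under its middle.
- tree: Bystander: toy fir tree 56 mm wide, 105 mm high; origin under its middle. It may stand on either side.
- crate: Bystander: small slatted crate 80 x 110 x 50 mm; origin under its middle.
Not all that is in view belongs to the job. Of the things shaped like the rod, the orange one is meant.

How it is judged (in metres and radians):
On the way:
1. The red door is behind its neighbour, up to the tongue (y of rear_eye in the frame of neighbour_tab above -0.126 m), for 0.2 s.
At the end, for the whole second after the job is handed in: The red door stands behind its neighbour with its eye over the tongue's hole; the rod is upright (within 0.15 rad) through both plates and the tongue with its head down on the upper plate (within 4 mm) and centred on the eye within 6 mm, at rest; the white door is within 10 mm of where it stood (y of rear_eye in the frame of neighbour_tab above -0.126 m and z of rod_head in the frame of rear_eye between 0.015 and 0.024 m and horizontal distance between rod_head and rear_eye below 0.006 m and angle between rod's own z axis and vertical below 0.15 rad and distance of neighbour_tab from where it was at the start of the episode below 0.01 m and linear speed of rod below 0.02 m/s); the robot touches nothing.
It fails at once if The white door is shoved along (10 mm or more) (distance of neighbour_tab from where it was at the start of the episode above 0.01 m).
It fails at once if Another toy is knocked about (moved more than 20 mm) (distance of any of engine, hopper, log, tree, crate from where it was at the start of the episode above 0.02 m).
It also fails if it takes over 64 s, if anything falls off the work surface, if the arm or the gripper's body presses on something with over 40 N, if the wrist force passes 120 N, or if a joint passes its speed limit or range.

## Working session

There is one attempt and no reset: what is moved stays moved. The work goes in short steps, Python scripts to look and compute and a shell command to move; the robot and the scene stay as the last step left them, time stands still between calls to the robot, and variables do not carry over. Pictures are saved under pics/ and viewed, at most 10 in all, crops included, and the job is handed in when it is done.

```bash
mkdir -p pics
cat > h.py <<'E'
import numpy as np, cv2
from scipy.spatial.transform import Rotation as R
from plant import monitor, cams, job, manip
def rot(a):
    a=np.array(a,float)
    return a if a.shape==(3,3) else (R.from_rotvec(a).as_matrix() if a.size==3 else R.from_quat(a).as_matrix())
def pt(p,u,v,d):
    c=np.array([(u-p['cx'])/p['fx'],-(v-p['cy'])/p['fy'],-1.0])*d
    return rot(p['attitude'])@c+np.array(p['eye'])
def ray(p,u,v,fish=False):
    x=(u-p['cx'])/p['fx'];y=(v-p['cy'])/p['fy']
    if fish:
        t=np.hypot(x,y);s=np.sin(t)/max(t,1e-9);c=np.array([x*s,-y*s,-np.cos(t)])
    else: c=np.array([x,-y,-1.0])
    d=rot(p['attitude'])@c;return d/np.linalg.norm(d)
def meet(e1,d1,e2,d2):
    s=np.linalg.lstsq(np.c_[d1,-d2],np.array(e2)-e1,rcond=None)[0]
    a=e1+s[0]*d1;b=e2+s[1]*d2
    return (a+b)/2,np.linalg.norm(a-b)
E
python3 - <<'E'
from h import *
o=monitor.get_obs();print({k:np.round(v,3) for k,v in o.items()},manip.tcp_to_grasp)
for n in("top","side","wrist"):
    p=cams.camera_params(n);im,d=cams.read_camera(n);print(n,p)
    cv2.imwrite(f"pics/{n}0.png",im);np.save(f"{n}0.npy",d)
E
```

```text
{'time_s': np.float64(0.0), 'joint_pos': array([ 1.131,  0.468, -0.012,  1.604,  0.006,  1.071, -0.056]), 'joint_vel': array([ 0.001, -0.001,  0.001,  0.001, -0.   , -0.001,  0.   ]), 'tau': array([-0.0000e+00, -5.3240e+01,  2.1000e-02, -2.5131e+01,  1.1000e-02,
        8.0000e-03,  0.0000e+00]), 'eef_pos': array([ 250.891, -598.951,  203.035]), 'orientation': array([-3.078e+00, -6.190e-01,  1.000e-03]), 'ft_force': array([1.048, 0.413, 0.177]), 'ft_torque': array([-0.011,  0.009, -0.026]), 'grasp_force': np.float64(0.0), 'opening': np.float64(85.447)} 18.700000000000003
top {'fx': 356.747833417585, 'fy': 356.747833417585, 'cx': 257.1153347574634, 'cy': 190.6917503791306, 'eye': array([ 492.69414168,   -9.91471569, 1106.24070281]), 'attitude': array([ 0.0569467 , -0.0679941 , -1.59008193])}
side {'fx': 453.32669136147956, 'fy': 453.32669136147956, 'cx': 246.28633860533165, 'cy': 194.47660645533588, 'eye': array([323.01188158, 964.54301203, 959.66656871]), 'attitude': array([ 0.13771711, -1.22472197, -2.61584759])}
wrist {'fx': 297.3186396354542, 'fy': 297.3186396354542, 'cx': 254.99262082277411, 'cy': 189.87208864553125, 'eye': array([ 313.75718306, -572.46841782,  373.22257217]), 'attitude': array([-0.24089743,  0.16256414, -1.16531382])}
```

Run:
```python
import cv2
for n in("top","side"):
    im=cv2.imread(f"pics/{n}0.png");cv2.imwrite(f"pics/{n}1.png",cv2.resize(im,(800,600),interpolation=cv2.INTER_CUBIC))
```

```text
(no output)
```

View pics/top1.png

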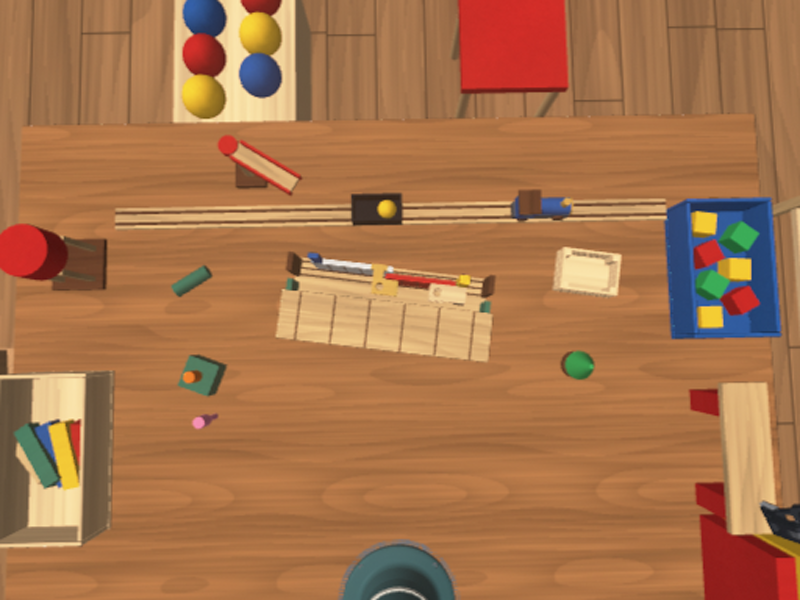

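View pics/side1.png

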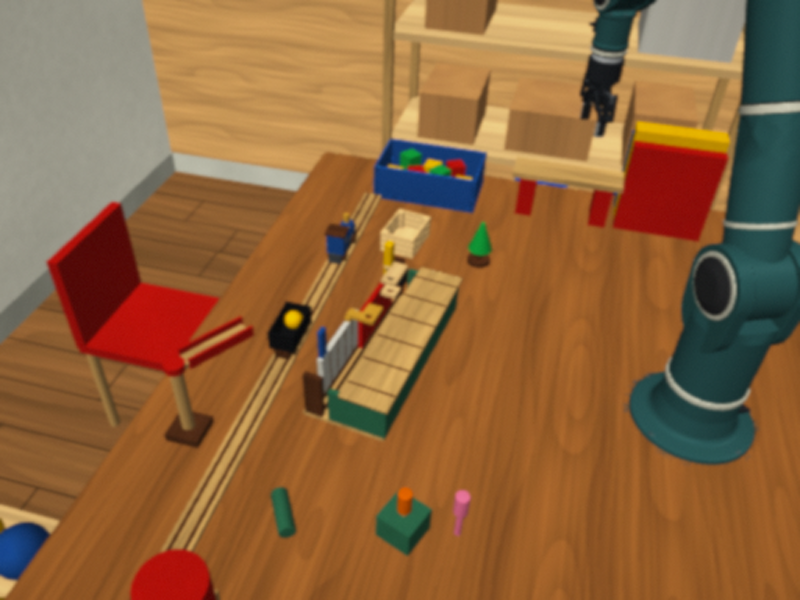

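The top view (800 px scale) shows the yellow tab at (465,280), the eye plate at (447,293), the tongue at (383,278), the blue tab at (314,258) and the orange head at (191,377). The side view shows the yellow tab at (388,253), the blue tab at (322,343) and the orange head at (405,500). Next I'll triangulate these.

Run:
```python
from h import *
P={n:cams.camera_params(n) for n in("top","side")}
I={n:cv2.imread(f"pics/{n}0.png") for n in P};D={n:np.load(f"{n}0.npy") for n in P}
spec={'yellow':((20,30),(465,280),(388,253)),'blue':((105,125),(314,258),(322,343)),'orange':((5,14),(191,377),(405,500))}
for k,(h,t,s) in spec.items():
    out={}
    for n,c in(("top",t),("side",s)):
        hsv=cv2.cvtColor(I[n],cv2.COLOR_BGR2HSV);m=cv2.inRange(hsv,(h[0],150,60),(h[1],255,255))
        w=np.zeros_like(m);cv2.circle(w,(int(c[0]/1.5625),int(c[1]/1.5625)),18,255,-1);m&=w
        nn,l,st,ce=cv2.connectedComponentsWithStats(m)
        i=1+np.argmax(st[1:,4]);vs,us=np.where(l==i);d=D[n][vs,us]
        pts=np.array([pt(P[n],u,v,x) for u,v,x in zip(us,vs,d) if x>0])
        zt=np.percentile(pts[:,2],95);q=pts[pts[:,2]>zt-6]
        print(k,n,st[i],"ztop",zt.round(1),"top mean",q.mean(0).round(1),"lo",q.min(0).round(1),"hi",q.max(0).round(1))
# shed roof direction from depth
d=D['top'];vs,us=np.where(d>0);p=P['top']
c=np.stack([(us-p['cx'])/p['fx'],-(vs-p['cy'])/p['fy'],-np.ones(len(us))],1)*d[vs,us][:,None]
X=c@rot(p['attitude']).T+p['eye']
x0=pt(p,246,208,d[208,246]);print('roof',x0)
m=(abs(X[:,2]-x0[2])<5)&(np.hypot(*(X[:,:2]-x0[:2]).T)<230)
print(cv2.minAreaRect(X[m][:,:2].astype(np.float32)),m.sum())
t=(X[:,2]>110)&(np.hypot(*(X[:,:2]-x0[:2]).T)<230)
for z in(112,126,174): 
    k=abs(X[:,2]-z)<4; k&=t; print(z,k.sum(),X[k].mean(0).round(1) if k.any() else '')
```

```text
yellow top [292 176   9   8  58] ztop 176.6 top mean [ 596.6 -123.4  174.5] lo [ 590.  -130.8  170.9] hi [ 603.4 -115.1  178.1]
yellow side [245 154   8  17 108] ztop 174.0 top mean [ 595.1 -120.7  172.7] lo [ 587.8 -131.5  169. ] hi [ 603.5 -111.9  176.3]Traceback (most recent call last):
  File "<stdin>", line 11, in <module>
    return _wrapfunc(a, 'argmax', axis=axis, out=out, **kwds)
    return bound(*args, **kwds)
ValueError: attempt to get argmax of an empty sequence
```

```bash
cat > seg.py <<'E'
from h import *
P={n:cams.camera_params(n) for n in("top","side")}
I={n:cv2.imread(f"pics/{n}0.png") for n in P};D={n:np.load(f"{n}0.npy") for n in P}
spec={'blue':((95,130),(314,258),(322,343)),'orange':((3,14),(191,377),(405,500))}
for k,(h,t,s) in spec.items():
    for n,c in(("top",t),("side",s)):
        hsv=cv2.cvtColor(I[n],cv2.COLOR_BGR2HSV);m=cv2.inRange(hsv,(h[0],130,60),(h[1],255,255))
        if k=='orange': m&=cv2.inRange(hsv,(3,190,140),(14,255,255))
        w=np.zeros_like(m);cv2.circle(w,(int(c[0]/1.5625),int(c[1]/1.5625)),14,255,-1);m&=w
        vs,us=np.where(m>0);d=D[n][vs,us]
        if len(us)==0: print(k,n,hsv[int(c[1]/1.5625),int(c[0]/1.5625)]);continue
        pts=np.array([pt(P[n],u,v,x) for u,v,x in zip(us,vs,d) if x>0])
        zt=np.percentile(pts[:,2],95);q=pts[pts[:,2]>zt-6]
        print(k,n,len(us),"ztop",zt.round(1),"mean",q.mean(0).round(1),"lo",q.min(0).round(1),"hi",q.max(0).round(1))
d=D['top'];vs,us=np.where(d>0);p=P['top']
c=np.stack([(us-p['cx'])/p['fx'],-(vs-p['cy'])/p['fy'],-np.ones(len(us))],1)*d[vs,us][:,None]
X=c@rot(p['attitude']).T+p['eye']
x0=pt(p,246,208,d[208,246]);print('roof',x0)
near=np.hypot(*(X[:,:2]-x0[:2]).T)<230
m=(abs(X[:,2]-x0[2])<5)&near&(X[:,0]<575)
print(cv2.minAreaRect(X[m][:,:2].astype(np.float32)),m.sum())
for z in(112,126,174):
    k=(abs(X[:,2]-z)<4)&near; print(z,k.sum(),X[k].mean(0).round(1) if k.any() else '')
k=(abs(X[:,2]-100)<5)&near&(X[:,0]>560);q=X[k];print('doortop',np.polyfit(q[:,1],q[:,0],1),k.sum())
k=(X[:,2]>35)&(abs(X[:,1]+X[:,0]*0-0)<1e9)&(np.hypot(X[:,0]-450,X[:,1]-330)<80)
print('stand',cv2.minAreaRect(X[k&(abs(X[:,2]-50)<5)][:,:2].astype(np.float32)))
E
python3 seg.py
```

```text
blue top 10 ztop 162.2 mean [643.8 133.9 160.3] lo [642.2 128.5 156.8] hi [645.8 139.7 162.7]
blue side 58 ztop 161.1 mean [643.  139.3 159.1] lo [639.4 129.1 155.2] hi [646.5 145.4 162.8]
orange top 44 ztop 101.3 mean [439.5 365.6  98.4] lo [430.8 356.3  95.4] hi [447.8 374.9 101.5]
orange side 223 ztop 99.1 mean [438.3 368.8  97.3] lo [428.5 357.9  93.5] hi [448.4 378.8 100.6]
roof [524.78900268  14.89493282  84.75134516]
((533.3539428710938, 13.641464233398438), (389.79022216796875, 108.98764038085938), 82.70328521728516) 3937
112 220 [603.   15.  111.9]
126 227 [578.9 -96.6 126. ]
174 39 [ 596.7 -124.3  174.1]
doortop [1.70423737e-01 6.18467800e+02] 404
stand ((439.56640625, 366.3309020996094), (61.26536178588867, 60.79635238647461), 69.3125)
```

```bash
cat >> h.py <<'E'
def go(pos,yaw_deg):
    "shift (units of 100 mm) & turn (units of 30deg) from current pose to TCP pos, tool z down, tool y axis at yaw (mod 180)"
    o=monitor.get_obs();C=rot(o['orientation']);best=None
    for a in(yaw_deg,yaw_deg+180):
        a=np.radians(a);y=np.array([np.cos(a),np.sin(a),0]);z=np.array([0,0,-1.]);T=np.c_[np.cross(y,z),y,z]
        w=R.from_matrix(C.T@T).as_rotvec()
        if best is None or np.linalg.norm(w)<np.linalg.norm(best[0]): best=(w,T)
    d=np.array(pos)-o['eef_pos']
    print('t',round(float(o['time_s']),2),'now',o['eef_pos'].round(1),'tooly',np.degrees(np.arctan2(C[1,1],C[0,1])).round(2),'tilt',C[:2,2].round(4),'F',o['ft_force'].round(1),'open',round(float(o['opening']),1),'j7',round(o['joint_pos'][6],2))
    print('turn/30deg',np.round(np.degrees(best[0])/30,3),'shift now-axes',np.round(C.T@d/100,3),'| after turn',np.round(best[1].T@d/100,3))
E
python3 -c "
from h import *
go([596.3,-122.5,240],82.5);go([596.3,-122.5,240],-7.5)"
```

```text
t 0.15 now [ 251.  -599.1  203.2] tooly -67.27 tilt [-0.0006  0.0012] F [ 0.4 -0.2 -0. ] open 85.6 j7 -0.06
turn/30deg [-2.000e-03  1.000e-03  1.008e+00] shift now-axes [ 5.027 -3.062 -0.364] | after turn [ 2.802 -5.176 -0.368]
t 0.15 now [ 251.  -599.1  203.2] tooly -67.27 tilt [-0.0006  0.0012] F [ 0.4 -0.2 -0. ] open 85.6 j7 -0.06
turn/30deg [-2.000e-03 -1.000e-03 -1.992e+00] shift now-axes [ 5.027 -3.062 -0.364] | after turn [ 5.176  2.802 -0.368]
```

```bash
python3 -m jog '[[[0,0,-0.4,0,0,1,1],[0,0,-0.4,0,0,1,1],[0,0,-0.4,0,0,1,1],[0,0,-0.4,0,0,1,1],[0,0,-0.4,0,0,1,1]]]'
for i in 1 2 3 4; do python3 -m jog '[[[0.56,-1,0,0,0,0,1],[0.56,-1,0,0,0,0,1],[0.56,-1,0,0,0,0,1]]]'; done
python3 -m jog '[[[0.56,-0.7,0,0,0,0,1],[0.56,-0.7,0,0,0,0,1],[0.56,-0.7,0,0,0,0,1]]]'
python3 - <<'E'
from h import *
go([596.3,-122.5,136],82.5)
p=cams.camera_params("wrist");im,d=cams.read_camera("wrist")
cv2.imwrite("pics/w1.png",cv2.resize(im,(800,600)));np.save("w1.npy",d);np.savez("w1p.npz",**p)
def proj(X):
    c=rot(p['attitude']).T@(np.array(X)-p['eye']);c=np.array([c[0],-c[1],-c[2]]);th=np.arctan2(np.hypot(c[0],c[1]),c[2]);r=th/np.hypot(c[0],c[1])
    return np.array([p['cx']+p['fx']*c[0]*r,p['cy']+p['fy']*c[1]*r])*1.5625
print('pred tab top',proj([596.3,-122.5,174]),'eye',proj([579.8,-79,126]))
E
```

```text
time_s: 0.65
eef_pos: [251.2, -599.2, 243.7]
orientation: [-3.135, 0.199, 0.001]
ft_force: [0.3, -0.6, -0.4]
opening: 85.4
grasp_force: 0.0
time_s: 0.95
eef_pos: [323.9, -502.3, 243.7]
orientation: [-3.133, 0.184, -0.003]
ft_force: [0.9, 0.2, -1.4]
opening: 85.4
grasp_force: 0.0
time_s: 1.25
eef_pos: [391.5, -410.2, 244.0]
orientation: [-3.134, 0.184, -0.002]
ft_force: [0.2, 0.1, -0.4]
opening: 85.5
grasp_force: 0.0
time_s: 1.55
eef_pos: [459.2, -318.1, 244.0]
orientation: [-3.134, 0.185, -0.002]
ft_force: [0.0, -0.4, 0.2]
opening: 85.4
grasp_force: 0.0
time_s: 1.85
eef_pos: [526.9, -226.0, 244.0]
orientation: [-3.134, 0.186, -0.002]
ft_force: [1.3, -0.7, 0.2]
opening: 85.1
grasp_force: 0.0
time_s: 2.15
eef_pos: [591.6, -163.6, 243.5]
orientation: [-3.133, 0.185, -0.002]
ft_force: [0.2, 0.5, 0.0]
opening: 85.4
grasp_force: 0.0
t 2.15 now [ 591.6 -163.6  243.5] tooly -96.75 tilt [0.0014 0.0027] F [0.2 0.5 0. ] open 85.4 j7 -1.52
turn/30deg [-0.006 -0.002  0.025] shift now-axes [-0.003 -0.41   1.076] | after turn [-0.007 -0.413  1.075]
pred tab top [322.8691859  297.99355005] eye [275.05155267 309.29555713]
```

View pics/w1.png

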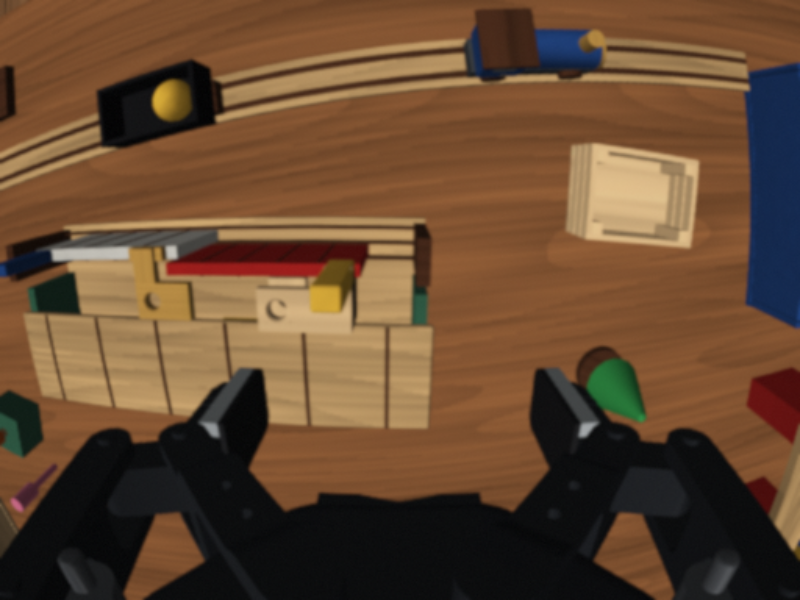

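The wrist view shows the yellow tab top at (326,298) and the eye hole at (276,308), both within 3 px of where I predicted them. I'll go down on the tab with the fingers closing along the slide direction.

```bash
python3 -m jog '[[[0,-0.415,0,0,0,0.02,0.5],[0,-0.415,0,0,0,0.02,0.5],[0,-0.415,0.4,0,0,0.02,0.5],[0,-0.415,0.4,0,0,0.02,0.5]]]' 25
python3 -m jog '[[[0,0,0.35,0,0,0,0.5],[0,0,0.66,0,0,0,0.5],[0,0,0.66,0,0,0,0.5],[0,0,0.66,0,0,0,0.5]]]'
python3 -c "
from h import *
go([596.3,-122.5,137],82.5)"
```

```text
time_s: 2.6
eef_pos: [589.5, -129.2, 199.6]
orientation: [3.134, -0.217, -0.014]
ft_force: [-2.1, 0.6, -0.2]
opening: 42.4
grasp_force: 0.0
time_s: 3.0
eef_pos: [593.7, -128.9, 139.0]
orientation: [3.134, -0.217, -0.0]
ft_force: [0.8, 0.0, 1.3]
opening: 42.9
grasp_force: 0.0
t 3.0 now [ 593.7 -128.9  139. ] tooly -97.94 tilt [-0.0001 -0.0005] F [0.8 0.  1.3] open 42.9 j7 -1.62
turn/30deg [ 0.001 -0.    -0.015] shift now-axes [ 0.017 -0.067  0.02 ] | after turn [ 0.017 -0.067  0.02 ]
```

```bash
python3 -m jog '[[[0.015,-0.065,0.02,0,0,-0.012,0.5],[0.015,-0.065,0.02,0,0,-0.012,0.5],[0.015,-0.065,0.02,0,0,-0.012,0.5]]]'
python3 -m jog '[[[0,0,0,0,0,0,0],[0,0,0,0,0,0,0],[0,0,0,0,0,0,0],[0,0,0,0,0,0,0],[0,0,0,0,0,0,0]]]' 25
python3 -c "
from h import *
go([596.3,-122.5,137],82.5)"
```

```text
time_s: 3.3
eef_pos: [596.8, -121.0, 137.3]
orientation: [3.135, -0.204, 0.003]
ft_force: [-0.4, -0.4, -0.6]
opening: 42.5
grasp_force: 0.0
time_s: 3.8
eef_pos: [596.3, -121.8, 136.6]
orientation: [3.134, -0.206, 0.001]
ft_force: [-1.6, -0.1, 5.9]
opening: 17.1
grasp_force: 27.4
t 3.8 now [ 596.3 -121.8  136.6] tooly -97.53 tilt [ 0.0007 -0.0006] F [-1.6 -0.1  5.9] open 17.1 j7 -1.63
turn/30deg [ 0.001 -0.001 -0.001] shift now-axes [ 0.001  0.007 -0.004] | after turn [ 0.001  0.007 -0.004]
```

```bash
python3 -m jog '[[[0,-0.1,0,0,0,0,0],[0,-0.25,0,0,0,0,0],[0,-0.4,0,0,0,0,0],[0,-0.55,0,0,0,0,0],[0,-0.7,0,0,0,0,0],[0,-0.82,0,0,0,0,0],[0,-0.9,0,0,0,0,0],[0,-0.9,0,0,0,0,0]]]'
python3 -m jog '[[[0,0,0,0,0,0,0],[0,0,0,0,0,0,0]]]'
python3 -m jog '[[[0,-0.01,0,0,0,0,0],[0,-0.02,0,0,0,0,0]]]'
python3 -m jog '[[[0,-0.01,0,0,0,0,0],[0,-0.02,0,0,0,0,0]]]'
python3 -c "
from h import *
go([596.3,-122.5,137],82.5)"
```

```text
time_s: 4.6
eef_pos: [608.7, -30.5, 136.5]
orientation: [-3.134, 0.203, -0.003]
ft_force: [0.5, 1.8, 5.1]
opening: 16.8
grasp_force: 27.3
time_s: 4.8
eef_pos: [608.6, -30.7, 136.5]
orientation: [-3.133, 0.205, -0.003]
ft_force: [0.1, 2.5, 5.7]
opening: 17.1
grasp_force: 27.3
time_s: 5.0
eef_pos: [608.7, -30.7, 136.6]
orientation: [3.134, -0.206, 0.002]
ft_force: [-0.1, -2.7, 6.5]
opening: 17.3
grasp_force: 27.4
time_s: 5.2
eef_pos: [608.8, -29.7, 136.6]
orientation: [3.133, -0.208, 0.002]
ft_force: [-0.4, -2.3, 6.8]
opening: 16.7
grasp_force: 27.5
t 5.2 now [608.8 -29.7 136.6] tooly -97.58 tilt [ 0.0011 -0.0014] F [-0.4 -2.3  6.8] open 16.7 j7 -1.79
turn/30deg [ 0.002 -0.002 -0.003] shift now-axes [-0.001  0.936 -0.003] | after turn [-0.002  0.936 -0.004]
```

```bash
for i in 1 2 3; do python3 -m jog '[[[0,-0.01,0,0,0,0,0],[0,-0.02,0,0,0,0,0],[0,-0.02,0,0,0,0,0]]]' | grep -E "eef|ft"; done
```

```text
eef_pos: [609.1, -27.5, 136.5]
ft_force: [-1.1, -2.1, 6.6]
eef_pos: [609.3, -25.6, 136.5]
ft_force: [0.1, -2.2, 6.7]
eef_pos: [609.6, -23.6, 136.6]
ft_force: [0.2, -1.7, 6.6]
```

```bash
for i in 1 2 3; do python3 -m jog '[[[0,-0.01,0,0,0,0,0],[0,-0.02,0,0,0,0,0],[0,-0.02,0,0,0,0,0]]]' | grep -E "eef|ft"; done
```

```text
eef_pos: [609.9, -21.6, 136.6]
ft_force: [0.7, -2.1, 5.9]
eef_pos: [610.0, -20.5, 136.6]
ft_force: [0.4, -4.3, 6.3]
eef_pos: [610.0, -20.4, 136.6]
ft_force: [-2.3, -6.6, 7.2]
```

```bash
for i in 1 2; do python3 -m jog '[[[0,-0.01,0,0,0,0,0],[0,-0.02,0,0,0,0,0],[0,-0.02,0,0,0,0,0]]]' | grep -E "eef|ft"; done
```

```text
eef_pos: [610.0, -20.3, 136.6]
ft_force: [-2.5, -9.6, 8.3]
eef_pos: [610.0, -20.2, 136.6]
ft_force: [-3.1, -12.9, 9.4]
```

```bash
python3 -m jog '[[[0,0.03,0,0,0,0,0],[0,0.07,0,0,0,0,0],[0,0.07,0,0,0,0,0],[0,0.07,0,0,0,0,0]]]'
python3 -c "
from h import *
go([610,-20.4,137],82.5)"
```

```text
time_s: 8.0
eef_pos: [610.0, -20.6, 136.5]
orientation: [3.134, -0.208, 0.002]
ft_force: [0.2, -2.7, 6.5]
opening: 17.1
grasp_force: 27.4
t 8.0 now [610.  -20.6 136.5] tooly -97.58 tilt [ 0.0012 -0.001 ] F [ 0.2 -2.7  6.5] open 17.1 j7 -1.81
turn/30deg [ 0.002 -0.003 -0.003] shift now-axes [-0.    -0.002 -0.005] | after turn [-0.    -0.002 -0.005]
```

```bash
python3 -m jog '[[[0,0,0,0,0,0,0.5],[0,0,0,0,0,0,0.5],[0,0,0,0,0,0,0.5],[0,0,-0.4,0,0,0,0.5],[0,0,-0.6,0,0,0,0.5]]]' | grep -E "eef|ft|open"
for i in 1 2 3; do python3 -m jog '[[[0,0,0,0,0,-0.3,0.5],[0,0,0,0,0,-0.6,0.5],[0,0,0,0,0,-0.9,0.5],[0,0,0,0,0,-1,0.5]]]' >/dev/null; done
python3 - <<'E'
from h import *
go([610,-20.5,137],-7.7)
p=cams.camera_params("wrist");im,d=cams.read_camera("wrist")
cv2.imwrite("pics/w2.png",cv2.resize(im,(800,600)));np.save("w2.npy",d);np.savez("w2p.npz",**p)
E
```

```text
eef_pos: [610.1, -18.9, 197.6]
ft_force: [1.3, -0.2, 0.7]
opening: 43.1
t 9.7 now [609.1 -19.1 195.4] tooly -7.23 tilt [-0.001   0.0004] F [ 0.4 -0.5 -0.4] open 42.5 j7 -0.35
turn/30deg [-0.002 -0.001  0.016] shift now-axes [-0.013  0.011  0.584] | after turn [-0.013  0.011  0.584]
```

View pics/w2.png

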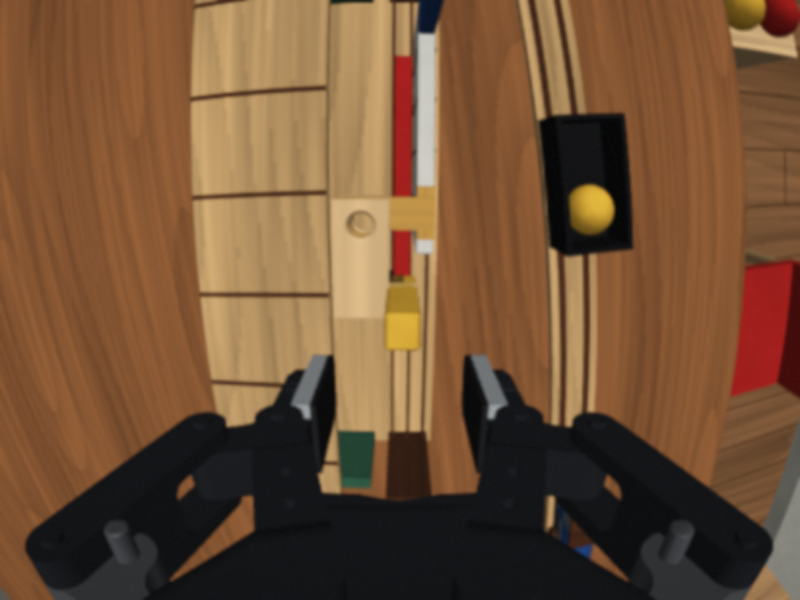

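The red door is behind the white one, with the tongue between the plates. The eye hole is at (361,223) and the tab top at (403,331). I'll grip the tab crosswise to feel its x.

```bash
python3 -m jog '[[[-0.013,0.01,0.4,0,0,0.012,0.5],[-0.013,0.01,0.58,0,0,0.012,0.5],[-0.013,0.01,0.58,0,0,0.012,0.5],[-0.013,0.01,0.58,0,0,0.012,0]]]' 20 | grep -E "eef|ft|open"
python3 -m jog '[[[0,0,0,0,0,0,0],[0,0,0,0,0,0,0],[0,0,0,0,0,0,0],[0,0,0,0,0,0,0]]]'
python3 - <<'E'
from h import *
go([610,-20.5,137],-7.7)
p=dict(np.load("w2p.npz"))
for n,u,v,z in(("eye",361,223,126),("tab",403,331,174)):
    r=ray(p,u/1.5625,v/1.5625,True);print(n,(p['eye']+r*(z-p['eye'][2])/r[2]).round(1), np.load("w2.npy")[int(v/1.5625),int(u/1.5625)])
E
```

```text
eef_pos: [610.5, -20.3, 138.2]
ft_force: [0.1, -0.3, 0.1]
opening: 29.3
time_s: 10.55
eef_pos: [610.8, -20.3, 139.3]
orientation: [2.368, 2.063, 0.002]
ft_force: [-3.2, 1.4, 5.8]
opening: 14.8
grasp_force: 24.4
t 10.55 now [610.8 -20.3 139.3] tooly -7.87 tilt [ 0.0015 -0.0001] F [-3.2  1.4  5.8] open 14.8 j7 -0.39
turn/30deg [ 0.003 -0.    -0.006] shift now-axes [-0.003 -0.007  0.023] | after turn [-0.003 -0.007  0.023]
eye [594.4  24.3 126. ] 352.84955
tab [610.4 -19.9 174. ] 203.52855
```

```bash
python3 -m jog '[[[0,0,0,0,0,0,0.5],[0,0,0,0,0,0,0.5],[0,0,0,0,0,0,0.5],[0,0,-0.4,0,0,0,0.5],[0,0,-0.7,0,0,0,0.5],[0,0,-0.7,0,0,0,0.5]]]' | grep -E "eef|ft|open"
for i in 1 2 3; do python3 -m jog '[[[0.45,-0.28,0,0,0,0,0.5],[0.9,-0.555,0,0,0,0,0.5],[0.9,-0.555,0,0,0,0,0.5]]]' >/dev/null; done
python3 -m jog '[[[0.3,-0.28,0,0,0,0,0.5],[0.5,-0.555,0,0,0,0,0.5],[0.5,-0.555,0,0,0,0,0.5]]]' >/dev/null
python3 - <<'E'
from h import *
go([439,367,65.5],-7.7)
p=cams.camera_params("wrist");im,d=cams.read_camera("wrist")
cv2.imwrite("pics/w3.png",cv2.resize(im,(800,600)));np.save("w3.npy",d);np.savez("w3p.npz",**p)
E
```

```text
eef_pos: [613.3, -20.3, 212.6]
ft_force: [0.3, 0.4, 0.8]
opening: 42.8
t 12.35 now [430.5 330.3 207.9] tooly -7.42 tilt [-0.0016  0.0015] F [ 0.8 -0.6  0.4] open 43.1 j7 -1.07
turn/30deg [-0.003 -0.002  0.009] shift now-axes [0.373 0.04  1.424] | after turn [0.375 0.035 1.424]
```

View pics/w3.png

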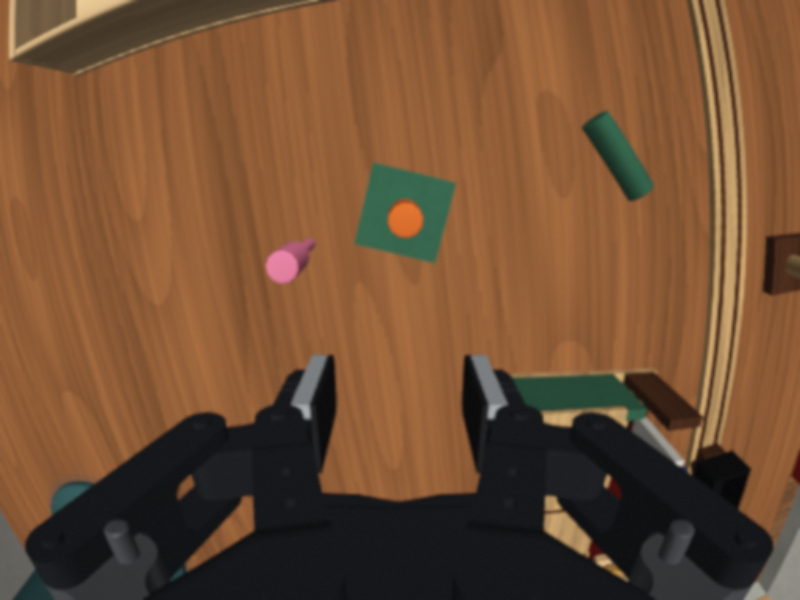

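The orange head top is at (406,219), and the pink rod stands about 60 mm to its left at (283,266).

```bash
python3 - <<'E'
from h import *
p=dict(np.load("w3p.npz"));d=np.load("w3.npy")
for n,u,v,z in(("head",406,219,98),("pink",283,266,98)):
    r=ray(p,u/1.5625,v/1.5625,True);print(n,(p['eye']+r*(z-p['eye'][2])/r[2]).round(1),d[int(v/1.5625),int(u/1.5625)],p['eye'][2])
go([439,367,65.5],82.3)
E
for i in 1 2 3; do python3 -m jog '[[[0,0,0,0,0,-0.3,0.5],[0,0,0,0,0,-0.6,0.5],[0,0,0,0,0,-0.9,0.5],[0,0,0,0,0,-1,0.5]]]' >/dev/null; done
python3 -c "
from h import *
go([439,367,65.5],82.3)"
```

```text
head [439.2 368.5  98. ] 276.18542 378.0514817669905
pink [359.1 349.9  98. ] 285.53284 378.0514817669905
t 12.4 now [432.7 328.1 207.7] tooly -7.6 tilt [-0.0005  0.    ] F [0.6 0.1 0.4] open 42.7 j7 -1.06
turn/30deg [-1.000e-03 -1.000e-03 -2.997e+00] shift now-axes [0.394 0.011 1.422] | after turn [-0.01   0.394  1.422]
t 13.6 now [435.7 324.9 207.2] tooly 82.25 tilt [-0.0004 -0.0009] F [ 1.  -0.8 -0.2] open 43.3 j7 0.35
turn/30deg [-0.002 -0.001 -0.002] shift now-axes [0.024 0.423 1.417] | after turn [0.024 0.422 1.417]
```

```bash
python3 -m jog '[[[0.02,0.432,0,0,0,0,0.5],[0.02,0.432,0.4,0,0,0,0.5],[0.02,0.432,0.8,0,0,0,0.5],[0.02,0.432,0.8,0,0,0,0.5],[0.02,0.432,0.8,0,0,0,0.5]]]' >/dev/null
python3 -c "
from h import *
go([439.5,368,67],82.3)"
```

```text
t 14.1 now [438.9 368.9 127.9] tooly 82.06 tilt [-0.001  -0.0008] F [0.2 0.1 0.7] open 42.5 j7 0.21
turn/30deg [-0.002 -0.002 -0.008] shift now-axes [-0.008 -0.008  0.609] | after turn [-0.007 -0.008  0.609]
```

Down, a gentle squeeze to centre the head along y, then open, turn back 90° in place and grip.

```bash
python3 -m jog '[[[-0.006,-0.008,0.35,0,0,0,0.5],[-0.006,-0.008,0.61,0,0,0,0.5],[-0.006,-0.008,0.61,0,0,0,0.5]]]' >/dev/null
python3 -m jog '[[[0,0,0,0,0,0,0],[0,0,0,0,0,0,0],[0,0,0,0,0,0,0],[0,0,0,0,0,0,0],[0,0,0,0,0,0,0]]]' 20
python3 -c "
from h import *
go([439.5,368,67],82.3)"
python3 -m jog '[[[0,0,0,0,0,0,0.5],[0,0,0,0,0,0,0.5],[0,0,0,0,0,0,0.5]]]'|grep -E "eef|open"
for i in 1 2 3; do python3 -m jog '[[[0,0,0,0,0,0.3,0.5],[0,0,0,0,0,0.6,0.5],[0,0,0,0,0,0.9,0.5],[0,0,0,0,0,1,0.5]]]' |grep -E "eef|ft|open"; done
python3 -c "
from h import *
go([439.5,368,67],-7.7)"
```

```text
time_s: 14.9
eef_pos: [440.7, 370.8, 70.7]
orientation: [0.216, 3.129, 0.006]
ft_force: [0.1, -1.3, 8.5]
opening: 0.1
grasp_force: 4.2
t 14.9 now [440.7 370.8  70.7] tooly 82.11 tilt [0.0053 0.0033] F [ 0.1 -1.3  8.5] open 0.1 j7 0.15
turn/30deg [ 0.008  0.009 -0.006] shift now-axes [ 0.009 -0.029  0.037] | after turn [ 0.008 -0.029  0.037]
eef_pos: [439.5, 369.5, 68.6]
opening: 42.1
eef_pos: [438.8, 369.0, 67.6]
ft_force: [1.1, -0.2, -0.3]
opening: 42.5
eef_pos: [438.7, 369.1, 67.6]
ft_force: [0.7, 0.3, -0.6]
opening: 42.9
eef_pos: [438.7, 369.1, 67.6]
ft_force: [0.3, 0.7, 0.5]
opening: 42.7
t 16.4 now [438.7 369.1  67.6] tooly -8.12 tilt [0.0005 0.0003] F [0.3 0.7 0.5] open 42.7 j7 -1.19
turn/30deg [ 0.001 -0.001 -0.014] shift now-axes [-0.01   0.01   0.006] | after turn [-0.01   0.01   0.006]
```

The fingers shut to 0, so something is off. I'll look.

Run:
```python
from h import *
im,d=cams.read_camera("side");cv2.imwrite("pics/s2.png",np.hstack([cv2.resize(im[270:384,180:330],(400,304),interpolation=cv2.INTER_CUBIC),cv2.resize(cams.read_camera("wrist")[0],(400,304))]))
```

```text
(no output)
```

View pics/s2.png

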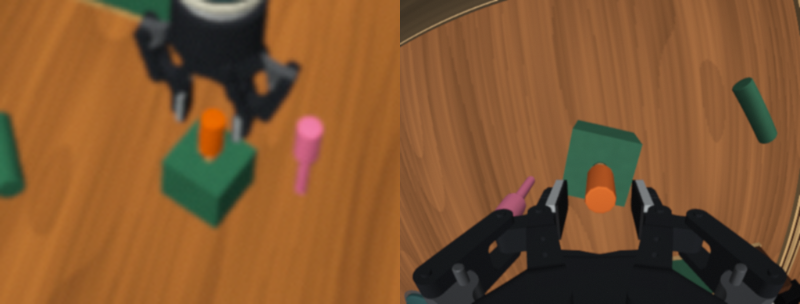

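Run:
```python
from h import *
go([439.5,368,67],-7.7)
for n in("side","wrist","top"):
    p=cams.camera_params(n);im,d=cams.read_camera(n)
    hsv=cv2.cvtColor(im,cv2.COLOR_BGR2HSV);m=cv2.inRange(hsv,(3,190,120),(14,255,255))
    nn,l,st,ce=cv2.connectedComponentsWithStats(m)
    for i in range(1,nn):
        if st[i,4]<25: continue
        vs,us=np.where((l==i)&(d>0))
        if n=="wrist":
            X=[]
            for u,v in zip(us,vs):
                r=ray(p,u,v,True);f=-rot(p['attitude'])[:,2];X.append(p['eye']+r*d[v,u]/(r@f))
            X=np.array(X)
        else: X=np.array([pt(p,u,v,d[v,u]) for u,v in zip(us,vs)])
        k=X[:,2]>np.percentile(X[:,2],97)-5
        if X[:,2].max()<130 and X[:,2].max()>20 : print(n,st[i],X[k].mean(0).round(1),'all',X.min(0).round(1),X.max(0).round(1))
```

```text
t 16.5 now [438.6 369.2  67.5] tooly -7.85 tilt [0.0006 0.0001] F [ 0.  -0.1  0.5] open 42.8 j7 -1.19
turn/30deg [ 0.001 -0.    -0.005] shift now-axes [-0.011  0.01   0.005] | after turn [-0.011  0.01   0.005]
side [254 307  12  22 182] [437.5 365.2  98.1] all [427.3 275.7  -3.7] [466.8 378.  102.6]
wrist [ 237  208   39   61 1887] [438.1 365.8  97.8] all [427.6 354.   60.7] [448.3 377.5 100. ]
top [119 238   9   7  46] [439.7 360.9  98.7] all [430.6 351.4  77.8] [447.6 372.2 101.8]
```

The head still stands in the stand, between the fingers at about (438.4, 365.8). I'll close on it in stages and watch the opening.

```bash
python3 -m jog '[[[-0.03,0,0,0,0,0,0.5],[-0.03,0,0,0,0,0,0.5],[-0.03,0,0,0,0,0,0.3],[-0.03,0,0,0,0,0,0.3]]]' 20|grep -E "eef|ft|open|gras"
for i in 1 2 3; do python3 -m jog '[[[0,0,0,0,0,0,0.22]]]' |grep -E "eef|ft|open|gras"; done
```

```text
eef_pos: [438.3, 365.9, 66.9]
ft_force: [-0.1, 0.3, -0.1]
opening: 25.3
grasp_force: 0.0
eef_pos: [438.3, 366.1, 67.1]
ft_force: [1.3, 0.3, 0.7]
opening: 19.4
grasp_force: 19.5
eef_pos: [438.2, 366.1, 67.0]
ft_force: [-0.2, -0.2, 0.7]
opening: 19.9
grasp_force: 19.5
eef_pos: [438.2, 366.0, 67.0]
ft_force: [-0.0, 0.1, 0.7]
opening: 19.6
grasp_force: 19.5
```

```bash
python3 -m jog '[[[0,0,0,0,0,0,0.15],[0,0,0,0,0,0,0.15]]]' 35|grep -E "eef|ft|open|gras"
python3 -m jog '[[[0,0,-0.1,0,0,0,0.15],[0,0,-0.2,0,0,0,0.15],[0,0,-0.2,0,0,0,0.15]]]' |grep -E "eef|ft|open|gras"
```

```text
eef_pos: [438.3, 366.1, 67.1]
ft_force: [0.5, 0.2, 0.2]
opening: 18.6
grasp_force: 34.1
eef_pos: [439.0, 366.8, 88.8]
ft_force: [-0.7, 0.0, -0.8]
opening: 18.5
grasp_force: 34.3
```

```bash
python3 -m jog '[[[0,0,-0.4,0,0,0,0.15],[0,0,-0.8,0,0,0,0.15],[0,0,-0.8,0,0,0,0.15],[0,0,-0.8,0,0,0,0.15]]]' |grep -E "eef|ft|open|gras"
python3 - <<'E'
from h import *
o=monitor.get_obs();print(o['eef_pos'].round(1))
ims=[]
for n in("side","wrist"):
    p=cams.camera_params(n);im,d=cams.read_camera(n);np.save(f"{n}5.npy",d);np.savez(f"{n}5p.npz",**p);cv2.imwrite(f"pics/{n}5.png",im)
    if n=="side":
        q=rot(p['attitude']).T@(o['eef_pos']-p['eye']);u=p['cx']-p['fx']*q[0]/q[2];v=p['cy']+p['fy']*q[1]/q[2];print(u,v)
        u,v=int(u),int(v);im=im[v-60:v+60,u-60:u+60];print(u-60,v-60)
    else: im=im[140:340,150:360]
    ims.append(cv2.resize(im,(400,400),interpolation=cv2.INTER_CUBIC))
cv2.imwrite("pics/g5.png",np.hstack(ims))
E
```

```text
eef_pos: [438.6, 366.1, 168.0]
ft_force: [0.1, -0.1, -1.1]
opening: 18.8
grasp_force: 34.4
[438.6 366.1 168. ]
260.4037867694443 295.30485685314994
200 235
```

View pics/g5.png

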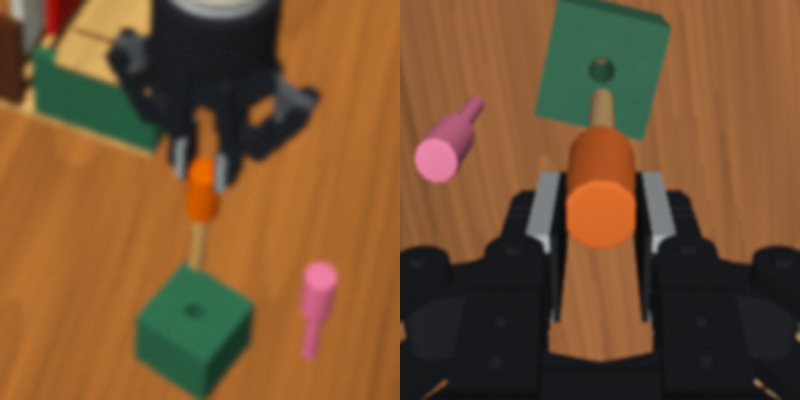

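Run:
```python
from h import *
o=monitor.get_obs();C=rot(o['orientation']);print(o['eef_pos'].round(1))
p=dict(np.load("wrist5p.npz"));im=cv2.imread("pics/wrist5.png");d=np.load("wrist5.npy");f=-rot(p['attitude'])[:,2]
hsv=cv2.cvtColor(im,cv2.COLOR_BGR2HSV)
def cloud(m):
    vs,us=np.where((m>0)&(d>0));X=[]
    for u,v in zip(us,vs):
        r=ray(p,u,v,True);X.append(p['eye']+r*d[v,u]/(r@f))
    return us,vs,(np.array(X)-o['eef_pos'])@C
m=cv2.inRange(hsv,(3,170,80),(15,255,255));m[:190]=0;m[270:]=0;m[:,:220]=0;m[:,290:]=0
us,vs,X=cloud(m)
zt=np.percentile(X[:,2],3);t=abs(X[:,2]-zt)<4
print('n',len(X),'top face z',zt.round(1),'centre',((X[t].min(0)+X[t].max(0))/2).round(1),X[t].mean(0).round(1))
# side surface: fit axis. far side of cylinder (max x) per z
for z in np.arange(zt+8,zt+40,6):
    k=abs(X[:,2]-z)<3
    if k.sum()>8:
        q=X[k][:,:2].astype(float);A=np.c_[2*q,np.ones(len(q))];s=np.linalg.lstsq(A,(q**2).sum(1),rcond=None)[0]
        print('z',z.round(1),'circ',s[:2].round(1),'r',np.sqrt(s[2]+s[:2]@s[:2]).round(1),'y mid',((q[:,1].min()+q[:,1].max())/2).round(1),'xmax',q[:,0].max().round(1),len(q))
# wood rod below
m2=np.zeros_like(m);m2[175:203,245:266]=255
us,vs,X=cloud(m2);k=(X[:,2]<90)&(X[:,2]>25)
for z in range(30,90,10):
    j=k&(abs(X[:,2]-z)<5)
    if j.sum()>3: print('rod z',z,'y',X[j][:,1].mean().round(1),'xmax',X[j][:,0].max().round(1),'xmean',X[j][:,0].mean().round(1),j.sum())
```

```text
[437.7 365.2 166. ]
n 2011 top face z -32.9 centre [ -0.5  -0.3 -32.6] [ -0.1  -0.3 -31.5]
z -24.9 circ [-0.5 -0.3] r 10.1 y mid -0.4 xmax 10.2 164
z -18.9 circ [-0.1 -0.4] r 10.1 y mid -0.3 xmax 10.7 155
z -12.9 circ [ 0.3 -0.3] r 10.0 y mid -0.3 xmax 11.2 146
z -6.9 circ [ 0.6 -0.3] r 10.1 y mid -0.2 xmax 11.2 128
z -0.9 circ [ 0.9 -0.2] r 10.2 y mid 0.1 xmax 11.6 121
z 5.1 circ [ 1.2 -0.2] r 10.2 y mid 0.0 xmax 11.7 60
rod z 30 y -0.3 xmax 7.6 xmean 6.3 63
rod z 40 y -0.4 xmax 7.9 xmean 6.7 56
rod z 50 y -0.1 xmax 8.6 xmean 7.2 53
rod z 60 y -0.4 xmax 9.1 xmean 7.7 33
```

```bash
python3 -m jog '[[[0,0,-0.25,0,0,0,0.15],[0,0,-0.55,0,0,0,0.15],[0,0,-0.55,0,0,0,0.15]]]' >/dev/null
for i in 1 2 3 4; do python3 -m jog '[[[-0.25,0.16,0,0,0,0,0.15],[-0.55,0.34,0,0,0,0,0.15],[-0.79,0.5,0,0,0,0,0.15],[-0.79,0.5,0,0,0,0,0.15]]]' >/dev/null; done
python3 -m jog '[[[0,0,0,0,-0.05,0,0.15],[0,0,0,0,-0.105,0,0.15],[0,0,0,0,-0.105,0,0.15],[0,0,0,0,-0.105,0,0.15]]]'
python3 - <<'E'
from h import *
o=monitor.get_obs();C=rot(o['orientation']);p=cams.camera_params("wrist");im,d=cams.read_camera("wrist")
go([594.7,23.2,205],-7.7);print('down in tool',(C.T@[0,0,-1]).round(3),'shift',(C.T@(np.array([594.7,23.2,205])-o['eef_pos'])/100).round(3))
cv2.imwrite("pics/w6.png",im);np.save("w6.npy",d);np.savez("w6p.npz",**p)
f=-rot(p['attitude'])[:,2]
hsv=cv2.cvtColor(im,cv2.COLOR_BGR2HSV);m=cv2.inRange(hsv,(3,170,80),(15,255,255));m[:190]=0;m[270:]=0;m[:,:220]=0;m[:,290:]=0
vs,us=np.where((m>0)&(d>0));X=[]
for u,v in zip(us,vs):
    r=ray(p,u,v,True);X.append(p['eye']+r*d[v,u]/(r@f))
X=np.array(X)-o['eef_pos'];zt=np.percentile(X[:,2],97);print('top',zt)
a=[]
for z in np.arange(zt-8,zt-38,-5):
    q=X[abs(X[:,2]-z)<3][:,:2]
    if len(q)>20:
        A=np.c_[2*q,np.ones(len(q))];s=np.linalg.lstsq(A,(q**2).sum(1),rcond=None)[0];a.append([z,*s[:2]])
a=np.array(a);print(a.round(1));print('axis slope x,y per z',np.polyfit(a[:,0],a[:,1:],1).round(4))
E
```

```text
time_s: 20.65
eef_pos: [592.7, 27.7, 222.0]
orientation: [2.338, 2.044, -0.064]
ft_force: [-0.5, -0.1, -0.2]
opening: 18.7
grasp_force: 34.4
t 20.7 now [592.8  26.9 222. ] tooly -7.75 tilt [-0.0074 -0.0544] F [ 0.1 -1.1 -1. ] open 18.5 j7 -0.43
turn/30deg [-0.     0.105 -0.002] shift now-axes [-0.025  0.024  0.172] | after turn [-0.034  0.024  0.17 ]
down in tool [0.055 0.    0.999] shift [-0.032  0.026  0.172]
top 31.897517370446796
[[23.9 -0.5  0.8]
 [18.9 -0.5  0.7]
 [13.9 -0.6  0.6]
 [ 8.9 -0.5  0.9]
 [ 3.9 -0.5  0.8]
 [-1.1 -0.5  0.8]]
axis slope x,y per z [[-0.002  -0.0029]
 [-0.5067  0.7821]]
```

The rod hangs vertical. I'll move over the eye with the foot about 12 mm above the plate and check from close by.

```bash
python3 -m jog '[[[-0.025,0.024,0.172,0,0,0,0.15],[-0.025,0.024,0.172,0,0,0,0.15],[-0.025,0.024,0.172,0,0,0,0.15],[-0.025,0.024,0.172,0,0,0,0.15]]]' >/dev/null
python3 -m jog '[[[0,0,0,0,0,0,0.15],[0,0,0,0,0,0,0.15]]]' >/dev/null
python3 - <<'E'
from h import *
go([594.7,23.2,205],-7.7)
p=cams.camera_params("wrist");im,d=cams.read_camera("wrist")
cv2.imwrite("pics/w7.png",im)
def proj(X):
    c=rot(p['attitude']).T@(np.array(X)-p['eye']);c=np.array([c[0],-c[1],-c[2]]);th=np.arctan2(np.hypot(c[0],c[1]),c[2]);r=th/np.hypot(c[0],c[1])
    return np.array([p['cx']+p['fx']*c[0]*r,p['cy']+p['fy']*c[1]*r])
e=proj([594.2,23.8,126]);print('eye px',e);u,v=e.astype(int)
np.save('d7.npy',d);print('crop origin',u-40,v-30)
cv2.imwrite("pics/w7c.png",cv2.resize(im[v-30:v+30,u-40:u+40],(800,600),interpolation=cv2.INTER_CUBIC))
E
```

```text
t 21.3 now [595.2  21.9 205.4] tooly -7.87 tilt [-0.0068 -0.0544] F [-0.6  0.2 -0.3] open 18.7 j7 -0.43
turn/30deg [ 0.001  0.105 -0.006] shift now-axes [ 0.012 -0.006  0.004] | after turn [ 0.012 -0.006  0.004]
eye px [254.19002902 181.71015857]
crop origin 214 151
```

View pics/w7c.png

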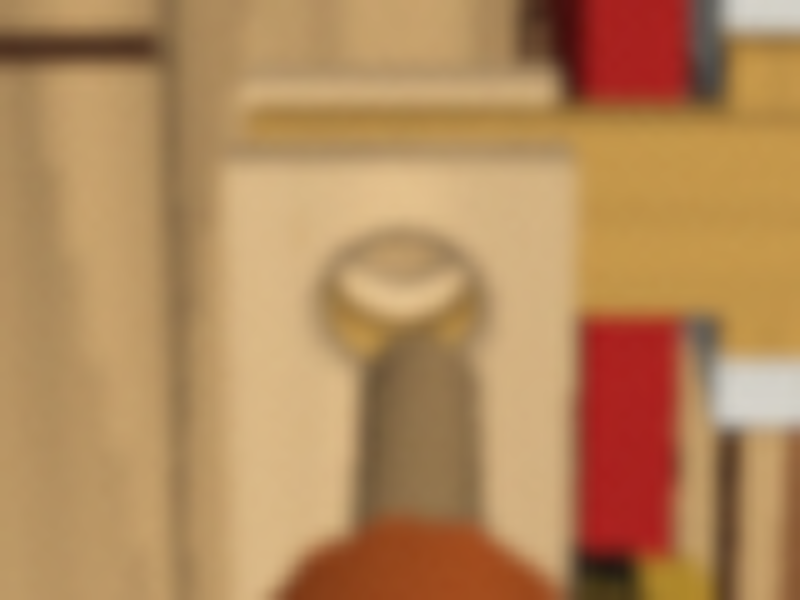

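The eye centre is at crop (404,298) and the rod is centred on column 420, so it needs about 1.1 mm in tool −y. It also needs about 1.5 mm in +x. After that I'll go down, watching the force.

```bash
python3 -m jog '[[[0.016,-0.011,0.004,0,0,0,0.15],[0.016,-0.011,0.004,0,0,0,0.15],[0.016,-0.011,0.004,0,0,0,0.15]]]' >/dev/null
for i in 1 2 3; do python3 -m jog '[[[0.003,0,0.06,0,0,0,0.15],[0.003,0,0.06,0,0,0,0.15]]]' |grep -E "eef|ft"; done
python3 -c "
from h import *
go([594.7,23.5,134],-7.7)"
```

```text
eef_pos: [593.5, 23.3, 197.4]
ft_force: [0.2, -0.3, -0.1]
eef_pos: [593.5, 23.3, 191.4]
ft_force: [0.0, 0.8, 0.1]
eef_pos: [593.5, 23.3, 185.5]
ft_force: [0.1, 0.0, -0.2]
t 22.25 now [593.5  23.3 185.5] tooly -7.87 tilt [-0.009  -0.0546] F [ 0.1  0.  -0.2] open 18.4 j7 -0.45
turn/30deg [-0.003  0.106 -0.006] shift now-axes [0.032 0.012 0.514] | after turn [0.003 0.011 0.515]
```

The foot is inside the eye with no force. Continuing down.

```bash
for i in 1 2 3; do python3 -m jog '[[[0.002,0.001,0.04,0,0,0,0.15],[0.002,0.001,0.04,0,0,0,0.15]]]' |grep -E "eef|ft"; done
```

```text
eef_pos: [593.9, 23.4, 181.8]
ft_force: [0.4, 0.4, -0.3]
eef_pos: [594.0, 23.3, 177.9]
ft_force: [-0.0, -0.0, -0.7]
eef_pos: [594.1, 23.3, 173.8]
ft_force: [-0.1, 0.3, -1.1]
```

```bash
for i in 1 2 3; do python3 -m jog '[[[0.003,0,0.06,0,0,0,0.15],[0.003,0,0.06,0,0,0,0.15]]]' |grep -E "eef|ft"; done
```

```text
eef_pos: [593.8, 23.2, 167.5]
ft_force: [-0.2, 0.5, -0.1]
eef_pos: [593.8, 23.2, 161.5]
ft_force: [0.1, 0.2, -0.8]
eef_pos: [593.8, 23.2, 155.5]
ft_force: [0.0, 0.4, -0.7]
```

```bash
for i in 1 2; do python3 -m jog '[[[0.003,0,0.06,0,0,0,0.15],[0.003,0,0.06,0,0,0,0.15]]]' |grep -E "eef|ft"; done
```

```text
eef_pos: [593.8, 23.1, 149.5]
ft_force: [0.1, -0.2, -0.9]
eef_pos: [593.8, 23.1, 143.5]
ft_force: [-0.8, 0.3, -1.0]
```

```bash
python3 -m jog '[[[0.003,0,0.06,0,0,0,0.15],[0.003,0,0.06,0,0,0,0.15]]]' |grep -E "eef|ft"
for i in 1 2; do python3 -m jog '[[[0.001,0,0.02,0,0,0,0.15],[0.001,0,0.02,0,0,0,0.15]]]' |grep -E "eef|ft"; done
```

```text
eef_pos: [593.8, 23.1, 137.5]
ft_force: [0.3, 0.3, -0.1]
eef_pos: [594.2, 23.2, 136.1]
ft_force: [-1.3, 0.1, -0.6]
eef_pos: [594.8, 23.3, 135.2]
ft_force: [-1.0, -0.1, 3.7]
```

```bash
python3 -m jog '[[[0,0,0,0,0,0,0.3],[0,0,0,0,0,0,0.45],[0,0,0,0,0,0,0.45],[0,0,0,0,0,0,0.45]]]' |grep -E "eef|ft|open"
python3 -m jog '[[[-0.01,0,-0.2,0,0,0,0.45],[-0.03,0,-0.5,0,0,0,0.45],[-0.05,0,-0.95,0,0,0,0.45],[-0.05,0,-0.95,0,0,0,0.45],[-0.05,0,-0.95,0,0,0,0.45]]]' |grep -E "eef|ft|open"
python3 - <<'E'
from h import *
p=cams.camera_params("wrist");im,d=cams.read_camera("wrist")
f=-rot(p['attitude'])[:,2]
hsv=cv2.cvtColor(im,cv2.COLOR_BGR2HSV);m=cv2.inRange(hsv,(3,190,100),(13,255,255))
nn,l,st,ce=cv2.connectedComponentsWithStats(m);i=1+np.argmax(st[1:,4]);print(st[i],ce[i])
vs,us=np.where((l==i)&(d>0));X=np.array([p['eye']+r*d[v,u]/(r@f) for u,v in zip(us,vs) for r in [ray(p,u,v,True)]])
zt=np.percentile(X[:,2],95);t=X[:,2]>zt-5;print('head top z',zt.round(1),'c',X[t].mean(0).round(1))
u,v=ce[i].astype(int);a,b=max(v-105,0),max(u-140,0)
cv2.imwrite("pics/w8.png",cv2.resize(im[a:a+210,b:b+280],(800,600),interpolation=cv2.INTER_CUBIC))
# blue tab shift
for n in("side",):
    P=cams.camera_params(n);I,D=cams.read_camera(n);out=[]
    for J,E in((cv2.imread("pics/side0.png"),np.load("side0.npy")),(I,D)):
        h=cv2.cvtColor(J,cv2.COLOR_BGR2HSV);m=cv2.inRange(h,(95,130,60),(130,255,255));w=np.zeros_like(m);cv2.circle(w,(206,219),14,255,-1);vs,us=np.where((m&w)>0)
        print('blue',len(us),us.mean().round(2),vs.mean().round(2))
E
```

```text
eef_pos: [594.2, 23.1, 134.2]
ft_force: [0.3, -0.7, -1.4]
opening: 38.4
eef_pos: [595.0, 23.5, 230.6]
ft_force: [0.1, -0.6, -0.1]
opening: 38.8
[243 167  24  33 620] [254.59516129 183.48709677]
head top z 167.0 c [594.4  25.  165.9]
blue 58 205.53 218.45
blue 59 205.56 218.37
```

View pics/w8.png

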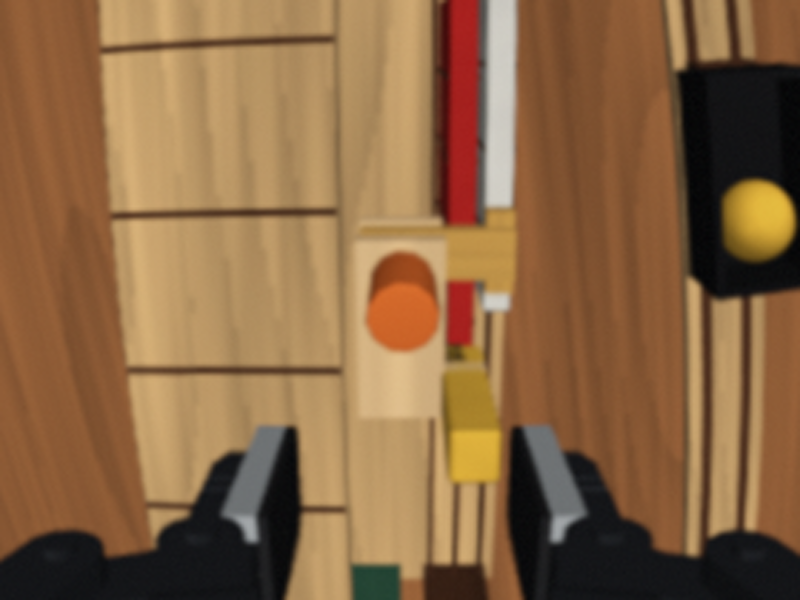

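The head sits at (402,300) on the plate, with its top at 166 mm as expected. The blue tab hasn't moved and the arm is clear.

```bash
python3 -c "
from plant import job
print(job.sign_off())"
```

```text
the job is handed in; nothing more can be done
None
```

The job is handed in, with no verdict returned: the red door is up against the tongue, the orange rod is bolted through eye and tongue with its head down on the plate, and in the last pictures the white door had not moved.

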